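# Set the tray tags in the growth room

### The job

Each tray in the row has its own flip tag straight in front of it on the tag board. With a fingertip, push over whichever tags are wrong, so that the tags of the full trays (a potted seedling in all six pockets) lean towards the trays with the sprout face up, and the tags of the others lean away from the trays with the bar face up. Don't pinch the tags, leave alone the ones that are already right, and don't shift or pick up the trays or anything else.

Things in the scene. Friction and masses are not known exactly. Their poses are not given: they have to be found in the camera images.
- board: white tag board lying on the bench, 170 x 560 mm and 10 mm thick, with a low aluminium rail along its middle. Origin: centre of its underside. Its x axis points away from the robot side, towards the trays; its y axis runs along the row of tags; z up. Four tag clips, 130 mm apart, sit on the rail at y = -195, -65, +65 and +195 mm; which clip is at which place varies.
- tag_a_hinge (a point): middle of the hinge pin of tag a, 40 mm above the bench; fixed, axes as the board's. The tag's clip, with its steel bracket and stop pins, stays within 30 mm of this point in x, 36 mm in y and below 67 mm height. Past upright the tag falls by itself onto the other stop.
- tag_a (a joint): White plastic plate 52 mm wide, 5 mm thick, 75 mm from hinge pin to free upper edge, about 40 g; under 1 N at the edge turns it. Angle in rad: 0 = leaning 40 degrees to the robot side (-x of the board), raised-bar face up; 0.70 = upright; 1.396 = leaning 40 degrees to the trays (+x), raised-sprout face up. Leaning, the edge is 48 mm from the hinge in x and 97 mm above the bench; upright, 115 mm.
- tag_b_hinge (a point): middle of the hinge pin of tag b, 40 mm above the bench; fixed, axes as the board's. The tag's clip, with its steel bracket and stop pins, stays within 30 mm of this point in x, 36 mm in y and below 67 mm height. Past upright the tag falls by itself onto the other stop.
- tag_b (a joint): White plastic plate 52 mm wide, 5 mm thick, 75 mm from hinge pin to free upper edge, about 40 g; under 1 N at the edge turns it. Angle in rad: 0 = leaning 40 degrees to the robot side (-x of the board), raised-bar face up; 0.70 = upright; 1.396 = leaning 40 degrees to the trays (+x), raised-sprout face up. Leaning, the edge is 48 mm from the hinge in x and 97 mm above the bench; upright, 115 mm.
- tag_c_hinge (a point): middle of the hinge pin of tag c, 40 mm above the bench; fixed, axes as the board's. The tag's clip, with its steel bracket and stop pins, stays within 30 mm of this point in x, 36 mm in y and below 67 mm height. Past upright the tag falls by itself onto the other stop.
- tag_c (a joint): White plastic plate 52 mm wide, 5 mm thick, 75 mm from hinge pin to free upper edge, about 40 g; under 1 N at the edge turns it. Angle in rad: 0 = leaning 40 degrees to the robot side (-x of the board), raised-bar face up; 0.70 = upright; 1.396 = leaning 40 degrees to the trays (+x), raised-sprout face up. Leaning, the edge is 48 mm from the hinge in x and 97 mm above the bench; upright, 115 mm.
- tag_d_hinge (a point): middle of the hinge pin of tag d, 40 mm above the bench; fixed, axes as the board's. The tag's clip, with its steel bracket and stop pins, stays within 30 mm of this point in x, 36 mm in y and below 67 mm height. Past upright the tag falls by itself onto the other stop.
- tag_d (a joint): White plastic plate 52 mm wide, 5 mm thick, 75 mm from hinge pin to free upper edge, about 40 g; under 1 N at the edge turns it. Angle in rad: 0 = leaning 40 degrees to the robot side (-x of the board), raised-bar face up; 0.70 = upright; 1.396 = leaning 40 degrees to the trays (+x), raised-sprout face up. Leaning, the edge is 48 mm from the hinge in x and 97 mm above the bench; upright, 115 mm.
- tray_a: white carrier tray, 150 x 105 mm, 42 mm high, with six pockets (3 x 2), loose on the bench behind the board. FULL: six black pots with seedlings. Origin: centre of its underside. It stands about 185 mm behind (+x of the board) the hinge of its own tag and within 10 mm of it along the board's y; the trays' order varies. Seedlings rise to about 125 mm.
- tray_b: white carrier tray, 150 x 105 mm, 42 mm high, with six pockets (3 x 2), loose on the bench behind the board. FULL: six black pots with seedlings. Origin: centre of its underside. It stands about 185 mm behind (+x of the board) the hinge of its own tag and within 10 mm of it along the board's y; the trays' order varies. Seedlings rise to about 125 mm.
- tray_c: white carrier tray, 150 x 105 mm, 42 mm high, with six pockets (3 x 2), loose on the bench behind the board. NOT full: only three of its six pockets hold a pot. Origin: centre of its underside. It stands about 185 mm behind (+x of the board) the hinge of its own tag and within 10 mm of it along the board's y; the trays' order varies. Seedlings rise to about 125 mm.
- tray_d: white carrier tray, 150 x 105 mm, 42 mm high, with six pockets (3 x 2), loose on the bench behind the board. NOT full: empty, no pots. Origin: centre of its underside. It stands about 185 mm behind (+x of the board) the hinge of its own tag and within 10 mm of it along the board's y; the trays' order varies. Seedlings rise to about 125 mm.
- mister: bystander, to be left where it is: spray mister, bottle 72 mm across, 194 mm tall. Origin: centre of its underside.
- wash_bottle: bystander, to be left where it is: wash bottle with bent spout, 64 mm across, 190 mm tall. Origin: centre of its underside.
- spare_pot: bystander, to be left where it is: empty black nursery pot, 46 mm across, 45 mm tall, standing on the board between two tag places, behind the hinge line. Origin: centre of its underside.
- dish: bystander, to be left where it is: covered clear dish, 64 mm across, 15 mm tall, on the board between two tag places, in front of the hinge line. Origin: centre of its underside.
- seed_jar: bystander, to be left where it is: small amber seed jar, 36 mm across, 50 mm tall, on the board between two tag places, behind the hinge line. Origin: centre of its underside.
- marker: bystander, to be left where it is: marker pen 135 x 13 mm lying on the bench in front of the board. Origin: centre of its underside.
- forceps: bystander, to be left where it is: seed forceps 125 x 16 mm lying on the bench in front of the board. Origin: centre of its underside.
- logger: bystander, to be left where it is: white climate logger box, 24 x 62 mm, 98 mm tall, standing just past the left end of the board. Origin: centre of its underside.
Things that resemble listed ones, but are neither listed nor needed, are in the scene too. Leave any orange look-alike of the tray_b alone.

How it is judged (in metres and radians):
At the end, for the whole second after the job is handed in: Tags in front of full trays rest tray-side (hinge over 1.25 rad), tags in front of trays that are not full rest robot-side (under 0.15 rad), all at rest; every tray and bystander is within 20 mm of where it started ((y of tray_a in the frame of tag_a_hinge below -0.065 m or y of tray_a in the frame of tag_a_hinge above 0.065 m or value of joint tag_a above 1.25 rad) and (y of tray_b in the frame of tag_a_hinge below -0.065 m or y of tray_b in the frame of tag_a_hinge above 0.065 m or value of joint tag_a above 1.25 rad) and (y of tray_c in the frame of tag_a_hinge below -0.065 m or y of tray_c in the frame of tag_a_hinge above 0.065 m or value of joint tag_a below 0.15 rad) and (y of tray_d in the frame of tag_a_hinge below -0.065 m or y of tray_d in the frame of tag_a_hinge above 0.065 m or value of joint tag_a below 0.15 rad) and (y of tray_a in the frame of tag_b_hinge below -0.065 m or y of tray_a in the frame of tag_b_hinge above 0.065 m or value of joint tag_b above 1.25 rad) and (y of tray_b in the frame of tag_b_hinge below -0.065 m or y of tray_b in the frame of tag_b_hinge above 0.065 m or value of joint tag_b above 1.25 rad) and (y of tray_c in the frame of tag_b_hinge below -0.065 m or y of tray_c in the frame of tag_b_hinge above 0.065 m or value of joint tag_b below 0.15 rad) and (y of tray_d in the frame of tag_b_hinge below -0.065 m or y of tray_d in the frame of tag_b_hinge above 0.065 m or value of joint tag_b below 0.15 rad) and (y of tray_a in the frame of tag_c_hinge below -0.065 m or y of tray_a in the frame of tag_c_hinge above 0.065 m or value of joint tag_c above 1.25 rad) and (y of tray_b in the frame of tag_c_hinge below -0.065 m or y of tray_b in the frame of tag_c_hinge above 0.065 m or value of joint tag_c above 1.25 rad) and (y of tray_c in the frame of tag_c_hinge below -0.065 m or y of tray_c in the frame of tag_c_hinge above 0.065 m or value of joint tag_c below 0.15 rad) and (y of tray_d in the frame of tag_c_hinge below -0.065 m or y of tray_d in the frame of tag_c_hinge above 0.065 m or value of joint tag_c below 0.15 rad) and (y of tray_a in the frame of tag_d_hinge below -0.065 m or y of tray_a in the frame of tag_d_hinge above 0.065 m or value of joint tag_d above 1.25 rad) and (y of tray_b in the frame of tag_d_hinge below -0.065 m or y of tray_b in the frame of tag_d_hinge above 0.065 m or value of joint tag_d above 1.25 rad) and (y of tray_c in the frame of tag_d_hinge below -0.065 m or y of tray_c in the frame of tag_d_hinge above 0.065 m or value of joint tag_d below 0.15 rad) and (y of tray_d in the frame of tag_d_hinge below -0.065 m or y of tray_d in the frame of tag_d_hinge above 0.065 m or value of joint tag_d below 0.15 rad) and velocity of joint tag_a between -0.1 and 0.1 rad/s and velocity of joint tag_b between -0.1 and 0.1 rad/s and velocity of joint tag_c between -0.1 and 0.1 rad/s and velocity of joint tag_d between -0.1 and 0.1 rad/s and distance of each of tray_a, tray_b, tray_c, tray_d, mister, wash_bottle, spare_pot, dish, seed_jar, marker, forceps, logger from where it was at the start of the episode below 0.02 m); the robot touches nothing.
It fails at once if a tray or bystander was shifted, lifted or carried (more than 20 mm) (distance of any of tray_a, tray_b, tray_c, tray_d, mister, wash_bottle, spare_pot, dish, seed_jar, marker, forceps, logger from where it was at the start of the episode above 0.02 m).
It fails at once if a tag that was already right was turned over ((y of tray_c in the frame of tag_a_hinge between -0.065 and 0.065 m and value of joint tag_a above 0.8 rad) or (y of tray_d in the frame of tag_a_hinge between -0.065 and 0.065 m and value of joint tag_a above 0.8 rad) or (y of tray_c in the frame of tag_b_hinge between -0.065 and 0.065 m and value of joint tag_b above 0.8 rad) or (y of tray_d in the frame of tag_b_hinge between -0.065 and 0.065 m and value of joint tag_b above 0.8 rad) or (y of tray_c in the frame of tag_c_hinge between -0.065 and 0.065 m and value of joint tag_c above 0.8 rad) or (y of tray_d in the frame of tag_c_hinge between -0.065 and 0.065 m and value of joint tag_c above 0.8 rad) or (y of tray_a in the frame of tag_d_hinge between -0.065 and 0.065 m and value of joint tag_d below 0.6 rad) or (y of tray_b in the frame of tag_d_hinge between -0.065 and 0.065 m and value of joint tag_d below 0.6 rad)).
It fails at once if a tag was pinched between the fingers (over 2 N on both faces at once) ((contact force between the fingers and tag_a_c0 above 2 N and contact force between the fingers and tag_a_c1 above 2 N) or (contact force between the fingers and tag_b_c0 above 2 N and contact force between the fingers and tag_b_c1 above 2 N) or (contact force between the fingers and tag_c_c0 above 2 N and contact force between the fingers and tag_c_c1 above 2 N) or (contact force between the fingers and tag_d_c0 above 2 N and contact force between the fingers and tag_d_c1 above 2 N)).
It also fails if it takes over 58 s, if anything falls off the work surface, if the arm or the gripper's body presses on something with over 40 N, if the wrist force passes 120 N, or if a joint passes its speed limit or range.

### The arm

A 6-joint arm with a two-finger parallel gripper is mounted at the origin on the work surface. World frame = base frame: x ahead of the robot, y to its left, z up, the work surface at z = 0. Lengths are in mm, angles in degrees, forces in N, time in s.
With the tool pointing down it reaches from about 300 to 850 mm from the base axis. Payload 4.2 kg.
Tool frame: the origin (TCP) lies at the very end of the fingers, on their centre line; the grasp point (between the pads) lies 19 mm behind it (hold_point_z is the z of the grasp point in the tool frame, in mm); z points along the fingers, y is the direction in which the jaws open and shut (so a half turn about z gives the same grasp; the last joint's range is limited). The gripper opens to 91 mm and grips with 3 to 60 N. Pads are 32 mm wide; open, the fingers measure 118 mm over their backs; the gripper's body (76 mm by 178 mm) begins 60 mm behind the grasp point.
Start: joints at [-68.87, 18.312, 89.639, -0, 72.044, -1.146], TCP at [217.974, -532.1, 213.976] pointing down, gripper open.
Joint ranges: [-177.97, 177.97], [-48.28, 115.42], [12.27, 149.76], [-77.06, 257.06], [2.81, 150.46], [-146.56, 146.56]. Speed limits (degrees/s): [147.25, 147.25, 180, 180, 180, 180].

### API

Orientations are given as [roll, pitch, yaw] about the fixed x, y, z axes, in that order (R = Rz(yaw) Ry(pitch) Rx(roll)).
In Python, from workcell import state, grab_frame, job_done, hold_point_z gives the robot as it stands. The module is installed in compiled form; this text tells all that it offers.
- The arm moves only by the shell command python3 -m creep 'ROWS' [FORCE]. ROWS is JSON, a list of rows, each a list of 7 numbers: the closure, from 0 (fully open) to 1 (shut), then the shift along the tool's x, y, z in mm, then the turn, a rotation vector about the tool's x, y, z in degrees. A call has 1 to 5 rows; each row shifts and turns the commanded pose from where the row before left it, along the tool's axes as they then stand; what a row does not reach is not made up. A row lasts 1/8 s, in which the tool goes at most 62.5 mm and 10.7 degrees, less where a joint would pass 70% of its speed; a pose out of reach is approached as far as the arm can. A call is refused whole if a number of a shift passes 62.5 or a number of a turn 10.7, either way. A call with a gripper value outside its range is refused whole. The fingers move at their own pace and stop on an object; FORCE is the grip in N (left out, the last holds). Time passes only in rows, so rows that do not move let the fingers close. It gives the time, the measured TCP pose, the force and the opening at its end, in the units of the state.
- state(): the state, without advancing time (a new reading comes with each control period).
- grab_frame(name): name is "side" or "top" or "wrist"; returns a dict with "frame" (400x640x3 uint8, red, green, blue), "fx", "fy", "cx", "cy" (pixels), "view" (4x4, takes a point from world to camera coordinates). Camera axes: x right, y down, z forward; pixel columns grow to the right and rows downward; lengths in mm; the calibration is good to about 2 mm. A picture is of the moment at which its call begins. There is no depth.
- job_done(): hands the job in, once; it reports no verdict.
The state is a dict: "time_s": time; "qpos": joint angles; "qvel": joint speeds; "effort": joint torques, N m; "ee_pos": TCP position; "ee_rot": TCP orientation; "force": force on the tool from outside, world axes, zero at the start; "torque": the same for the moment, N m; "gripper_width": finger opening in mm.
Only numpy, scipy, OpenCV 4.12 (cv2) and the standard library are available. Lean on these libraries where they do the work, as an engineer would, in place of code of your own. Each camera call takes 0.05 s, during which the arm holds its last target.

## Working session

There is one attempt and no reset: what is moved stays moved. The work goes in short steps, Python scripts to look and compute and a shell command to move; the robot and the scene stay as the last step left them, time stands still between calls to the robot, and variables do not carry over. Pictures are saved under pics/ and viewed, and the job is handed in when it is done.

```bash
mkdir -p pics
python3 - <<'E'
from workcell import *
import cv2,numpy as np
print(state(),hold_point_z)
for n in ["side","top","wrist"]:
    f=grab_frame(n); cv2.imwrite(f"pics/{n}0.png",f["frame"][...,::-1]); print(n,f["fx"],f["fy"],f["cx"],f["cy"],np.round(f["view"],4).tolist())
E
```

```text
{'time_s': 0.0, 'qpos': array([-6.88724316e+01,  1.83511833e+01,  8.97063418e+01, -1.15637594e-03,
        7.20450875e+01, -1.14586114e+00]), 'qvel': array([-0.03029428,  0.12176176, -0.05679486, -0.06609615, -0.00169755,
        0.0318198 ]), 'effort': array([-1.44614962e-03, -4.12470603e+01, -2.31974119e+01,  7.26050581e-02,
        4.58769780e-02, -1.17329932e-04]), 'ee_pos': array([ 217.75055164, -531.61923884,  213.12532161]), 'ee_rot': array([-1.79897386e+02, -9.52817447e-04,  2.22737861e+01]), 'force': array([-1.73225388,  0.13191591,  0.51152798]), 'torque': array([ 0.0253952 , -0.04841011,  0.00846624]), 'gripper_width': 91.15297611870422} -18.8
side 447.2741704003869 447.2741704003869 324.1804721883441 201.2690883195982 [[-0.7779, -0.6283, -0.0112, 448.1909], [-0.33, 0.4236, -0.8436, 234.0213], [0.5348, -0.6525, -0.5369, 1038.4572], [0.0, 0.0, 0.0, 1.0]]
top 377.7778191166475 377.7778191166475 318.6349848670235 204.38183449407455 [[-0.016, -0.9999, 0.0038, 19.3539], [-0.9786, 0.0149, -0.205, 553.6904], [0.2049, -0.0071, -0.9787, 857.301], [0.0, 0.0, 0.0, 1.0]]
wrist 336.14871918332807 336.14871918332807 315.60864397692404 206.3679781079081 [[0.3796, -0.9252, -0.0017, -574.7011], [-0.8905, -0.3658, 0.2705, -30.6494], [-0.2509, -0.1012, -0.9627, 391.6244], [0.0, 0.0, 0.0, 1.0]]
```

View pics/top0.png

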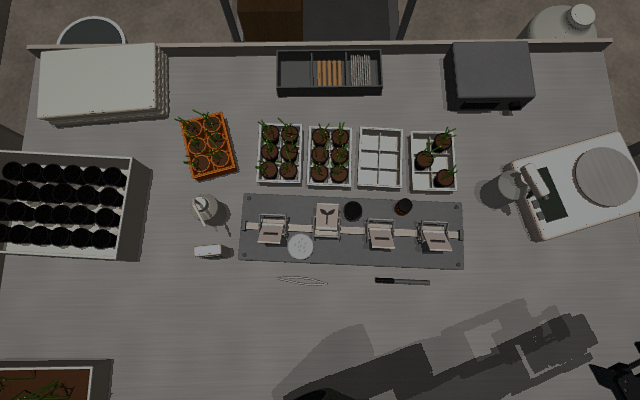

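View pics/side0.png

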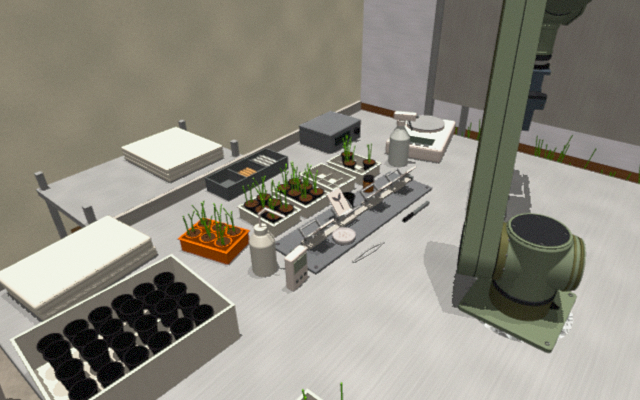

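View pics/wrist0.png

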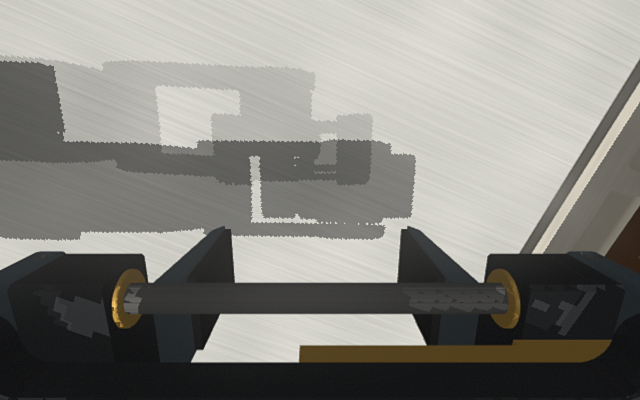

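```bash
cat > h.py <<'E'
from workcell import *
import cv2,numpy as np
def ray(f,u,v,z):
    V=np.array(f["view"]);R=V[:3,:3];t=V[:3,3];c=-R.T@t
    d=R.T@np.array([(u-f["cx"])/f["fx"],(v-f["cy"])/f["fy"],1])
    return c+d*(z-c[2])/d[2]
def proj(f,p):
    V=np.array(f["view"]);q=V[:3,:3]@np.array(p)+V[:3,3]
    return f["fx"]*q[0]/q[2]+f["cx"],f["fy"]*q[1]/q[2]+f["cy"]
def crop(f,u0,v0,u1,v1,name,s):
    cv2.imwrite(name,cv2.resize(f["frame"][v0:v1,u0:u1,::-1],None,fx=s,fy=s,interpolation=cv2.INTER_CUBIC))
E
python3 - <<'E'
from h import *
f=grab_frame("top"); crop(f,180,100,480,300,"pics/topc.png",2.6)
g=grab_frame("side"); crop(g,230,130,450,290,"pics/sidec.png",3.6)
for p in [(244,193),(464,203),(463,269),(239,259)]: print(ray(f,*p,10).round(1))
E
```

```text
[596.6 201.2  10. ]
[ 561.8 -361.1   10. ]
[ 395.7 -342.8   10. ]
[428.9 209.4  10. ]
```

View pics/topc.png

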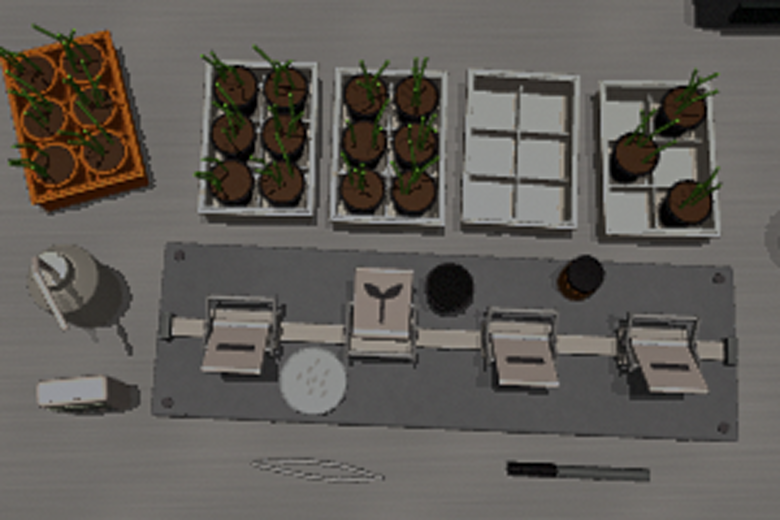

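View pics/sidec.png

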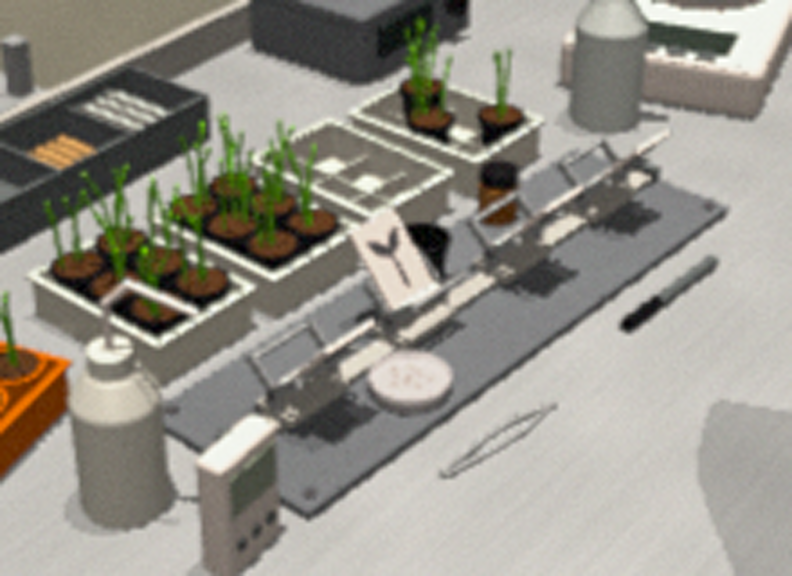

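Run:
```python
from h import *
f=grab_frame("top"); g=grab_frame("side")
print("bottle base side",ray(g,263,270,0).round(), "top cap190",ray(f,200,202,190).round())
print("logger top corners",[ray(f,180+u/2.6,100+v/2.6,98).round().tolist() for u,v in[(38,378),(105,374),(107,403)]])
C=np.array([495.8,-73.3]);ey=np.array([.061,.998]);ex=np.array([.998,-.061])
A=f["frame"].copy();B=g["frame"].copy()
for yy,s in[(195,-1),(65,1),(-65,-1),(-195,-1)]:
    h=C+yy*ey; print("hinge",h)
    for w in(-26,26):
        for P in[(*(h+w*ey),40),(*(h+w*ey+s*48*ex),97)]:
            for I,c in((A,f),(B,g)):
                u,v=proj(c,P);cv2.circle(I,(round(u),round(v)),1,(255,0,0),-1)
f["frame"]=A;g["frame"]=B
crop(f,180,180,480,280,"pics/tc2.png",2.6);crop(g,230,130,450,290,"pics/sc2.png",3.6)
```

```text
bottle base side [545. 287.   0.] top cap190 [535. 256. 190.]
logger top corners [[455.0, 292.0, 98.0], [458.0, 234.0, 98.0], [433.0, 232.0, 98.0]]
hinge [507.695 121.31 ]
hinge [499.765  -8.43 ]
hinge [ 491.835 -138.17 ]
hinge [ 483.905 -267.91 ]
```

View pics/tc2.png

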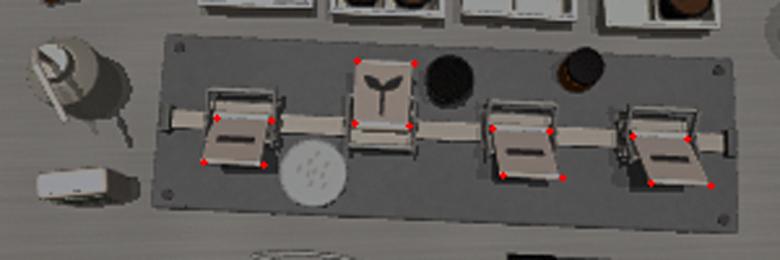

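View pics/sc2.png

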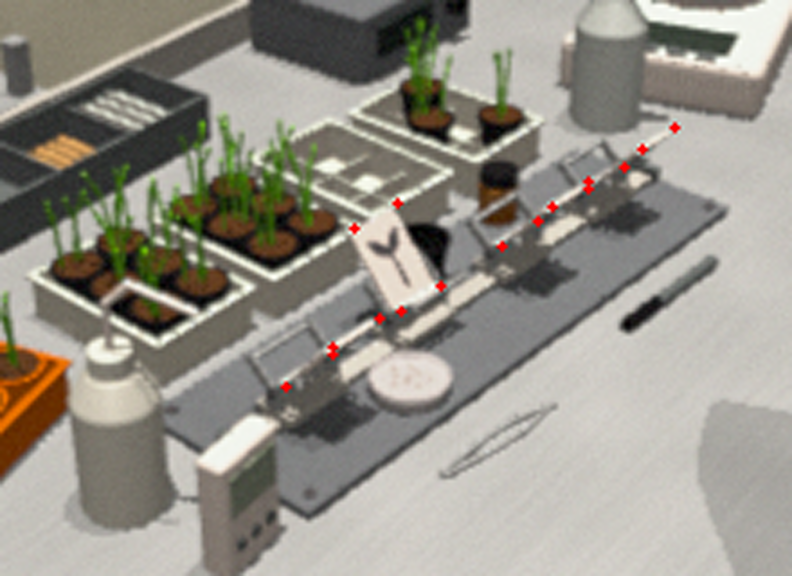

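```bash
python3 -m creep '[[1,0,0,0,0,0,8.6],[1,0,0,0,0,0,8.6],[1,0,0,0,0,0,8.6],[1,0,0,0,0,0,0]]' 10
```

```text
time_s: 0.85
ee_pos: [218.0, -532.1, 213.9]
ee_rot: [180.0, 0.0, -3.4]
force: [-0.7, 1.0, -0.1]
gripper_width: 53.8
```

```bash
python3 -m creep '[[1,12,-40,0,0,0,0],[1,12,-40,0,0,0,0],[1,12,-40,0,0,0,0],[1,12,-40,0,0,0,0],[1,12,-40,0,0,0,0]]'
```

```text
time_s: 1.48
ee_pos: [290.5, -334.9, 214.1]
ee_rot: [180.0, -0.0, -3.4]
force: [-0.8, -0.7, 0.8]
gripper_width: 4.1
```

```bash
python3 -m creep '[[1,12,-40,0,0,0,0],[1,12,-40,0,0,0,0],[1,12,-40,0,0,0,0],[1,12,-40,0,0,0,0],[1,12,-40,0,0,0,0]]'
```

```text
time_s: 2.1
ee_pos: [362.7, -139.0, 214.2]
ee_rot: [180.0, -0.1, -3.4]
force: [0.3, -1.1, -0.2]
gripper_width: 0.2
```

```bash
python3 -m creep '[[1,1,-50,0,0,0,0],[1,1,-50,0,0,0,0],[1,1,-50,0,0,0,0],[1,1,-50,0,0,0,0],[1,1,-50,0,0,0,0]]'
```

```text
time_s: 2.72
ee_pos: [382.7, 110.7, 214.2]
ee_rot: [-180.0, -0.1, -3.3]
force: [0.0, -1.2, 0.9]
gripper_width: 0.8
```

```bash
python3 -m creep '[[1,0,0,40,0,0,0],[1,0,0,40,0,0,0],[1,0,0,40,0,0,0],[1,0,0,14,0,0,0],[1,0,0,0,0,0,0]]'
python3 - <<'E'
from h import *
f=grab_frame("top");g=grab_frame("side")
crop(f,180,160,480,300,"pics/t3.png",2.6);crop(g,230,130,450,290,"pics/s3.png",3.6)
E
```

```text
time_s: 3.35
ee_pos: [381.9, 108.8, 79.2]
ee_rot: [179.9, 0.1, -3.4]
force: [-0.2, 0.6, 0.1]
gripper_width: 0.5
```

View pics/t3.png

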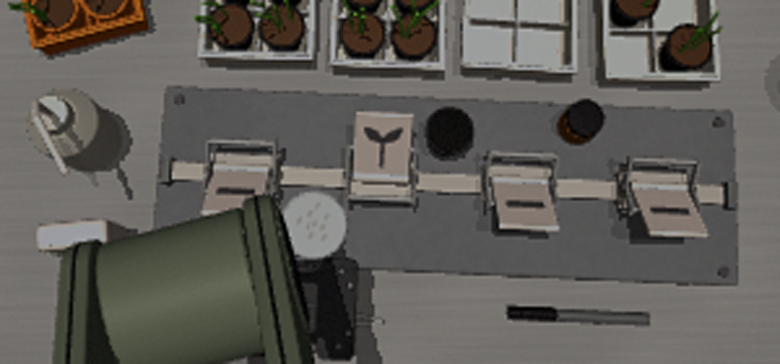

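View pics/s3.png

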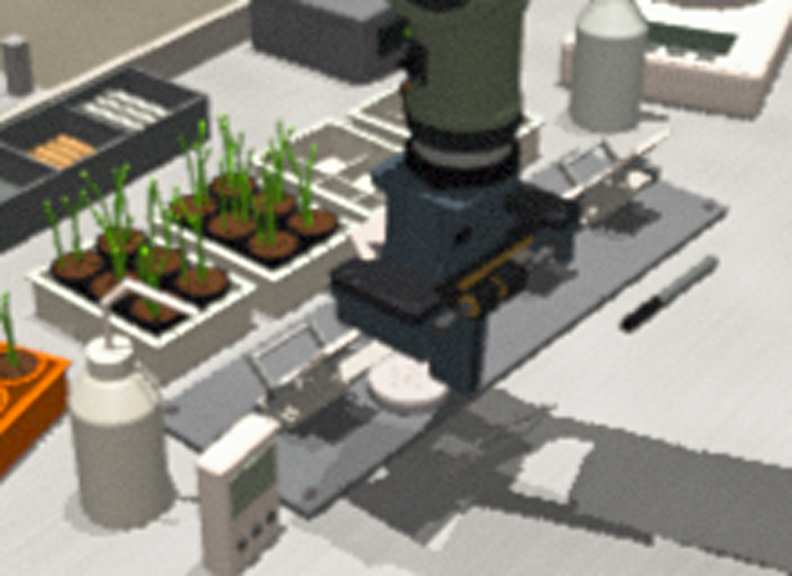

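```bash
python3 -m creep '[[1,10,-8,0,0,0,0],[1,15,-8,0,0,0,0],[1,15,0,0,0,0,0],[1,12,0,0,0,0,0],[1,10,0,0,0,0,0]]'
```

```text
time_s: 4.08
ee_pos: [446.2, 120.9, 79.8]
ee_rot: [180.0, 0.0, -3.5]
force: [0.2, -0.5, 0.4]
gripper_width: 0.7
```

```bash
python3 -m creep '[[1,10,0,0,0,0,0],[1,10,0,0,0,0,0],[1,10,0,0,0,0,0],[1,10,0,0,0,0,0],[1,8,0,0,0,0,0]]'
```

```text
time_s: 4.7
ee_pos: [494.2, 118.1, 79.9]
ee_rot: [180.0, -0.0, -3.5]
force: [0.1, 0.1, -0.8]
gripper_width: 0.6
```

```bash
python3 -m creep '[[1,8,0,0,0,0,0],[1,4,0,0,0,0,0],[1,0,0,0,0,0,0]]'
python3 - <<'E'
from h import *
f=grab_frame("top");g=grab_frame("side")
crop(f,180,160,480,300,"pics/t4.png",2.6);crop(g,230,130,450,290,"pics/s4.png",3.6)
E
```

```text
time_s: 5.08
ee_pos: [505.6, 117.4, 79.9]
ee_rot: [180.0, 0.0, -3.5]
force: [0.5, -0.1, 0.4]
gripper_width: 0.3
```

View pics/s4.png

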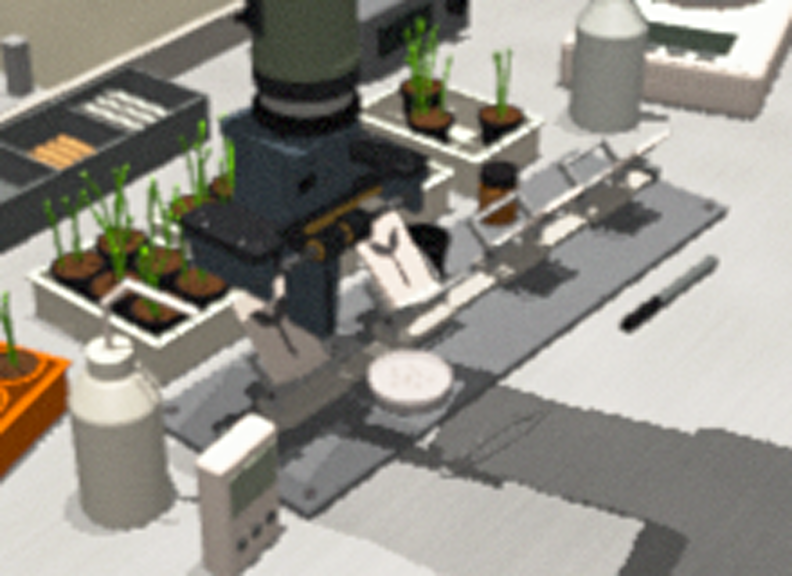

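```bash
python3 -m creep '[[1,-30,0,0,0,0,0],[1,-30,0,0,0,0,0],[1,-30,0,0,0,0,0],[1,-25,0,0,0,0,0],[1,0,0,-40,0,0,0]]'
```

```text
time_s: 5.8
ee_pos: [385.7, 123.6, 118.1]
ee_rot: [179.8, 0.5, -3.5]
force: [0.5, 0.7, 0.2]
gripper_width: 0.5
```

```bash
python3 -m creep '[[1,0,0,-50,0,0,0],[1,0,50,-30,0,0,0],[1,-5,50,0,0,0,0],[1,-5,50,0,0,0,0],[1,-5,50,0,0,0,0]]'; python3 -m creep '[[1,-5,50,0,0,0,0],[1,-5,50,0,0,0,0],[1,-8,50,0,0,0,0],[1,0,0,0,0,0,0],[1,0,0,0,0,0,0]]'
python3 - <<'E'
from h import *
f=grab_frame("top");g=grab_frame("side");print(state()["force"],state()["qvel"])
crop(f,180,100,480,300,"pics/t5.png",2.6);crop(g,230,130,450,290,"pics/s5.png",3.6)
E
```

```text
time_s: 6.42
ee_pos: [362.7, -75.4, 200.2]
ee_rot: [180.0, -0.1, -3.5]
force: [0.8, -0.2, -0.1]
gripper_width: 0.3
time_s: 7.05
ee_pos: [335.8, -222.1, 199.8]
ee_rot: [-180.0, 0.0, -3.6]
force: [0.0, 0.3, -0.0]
gripper_width: 0.8
[ 0.47715775 -0.28921098  0.53219286] [ 0.59280883  0.00665427 -0.12621629 -0.14231075 -0.07157962 -0.21225703]
```

View pics/t5.png

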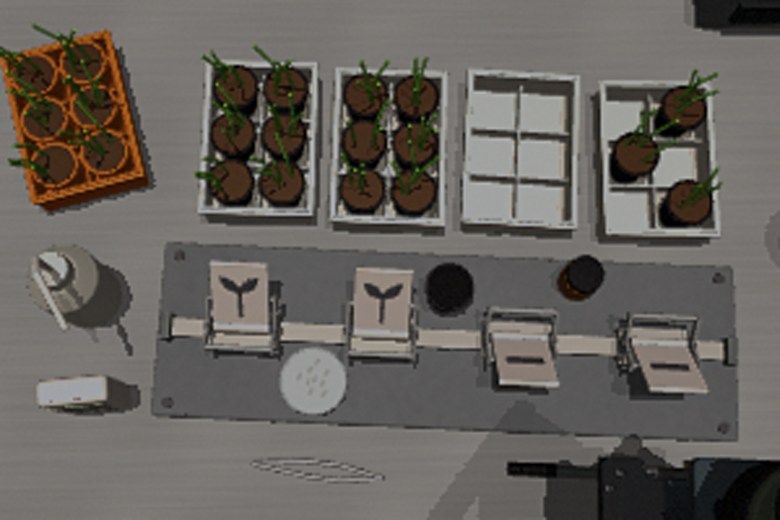

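View pics/s5.png

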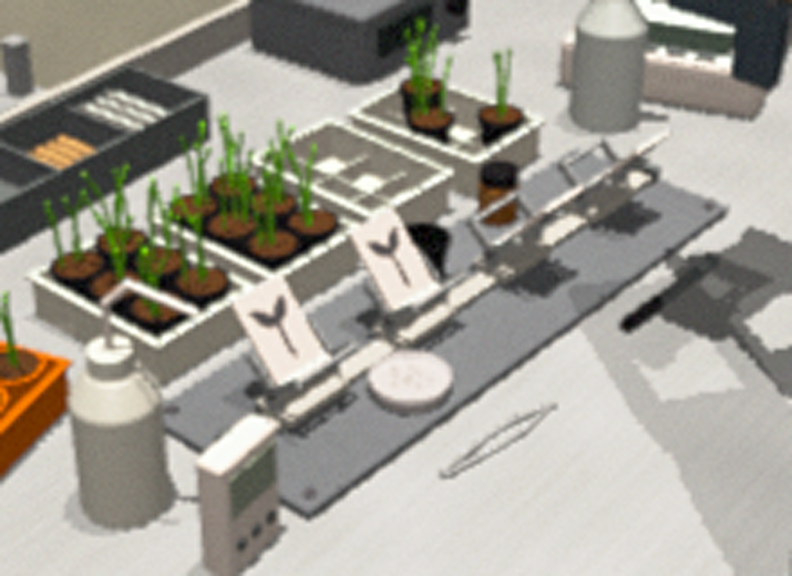

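Both left tags show the sprout leaning towards the full trays, and both right tags show the bar leaning to the robot side. Nothing else has moved, so I'm handing in.

```bash
python3 -c "from workcell import *; print(job_done(), state()['time_s'])"
```

```text
the job is handed in; nothing more can be done
the job is handed in; nothing more can be done
```

Only one tag was wrong: the leftmost, which leaned to the robot side in front of a full tray. I pushed it over from underneath with the closed fingertips, backed the arm off, and handed the job in at about 7 s on the robot's clock.

My last top and side pictures show:
- **Tags:** the two tags in front of the full trays lean to the trays with the sprout up. The two in front of the half-filled and empty trays lean to the robot side with the bar up.
- **Other things:** the trays and bystanders appear where they were in the first pictures. The exception is the marker, partly hidden behind the arm in the last top picture.
- **Forces:** readings stayed at sensor noise, about 1 N, throughout, and the arm was clear of everything at the end.

No check failed. I checked tag angles and object shifts only by eye in the pictures, and the job reports no verdict.

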